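Seat a bat on the throwing wheel's two pins

TASK

The square acrylic bat has been laid askew on top of the two bat pins of the little throwing wheel. Without lifting it off the wheel, slide and turn it, feeling for the pins, until both of its holes have dropped over the two pins and it lies flat and fully home on the wheel head; then let go. Leave the jar, tumbler, bowl and brush on the bench where they are.

Things in the scene. Friction and masses are not known exactly. Their poses are not given: they have to be found in the camera images.
- bat: Square bat: loose flat plate of clear acrylic, 200 x 200 x 10 mm, about 0.45 kg. Too wide to grip across; a hand bearing on it with 10 to 15 N takes it along, now and then slipping. Origin at the centre of its underside, z up, x from round hole to slot. It starts tilted a little on both pins (seen through it), 12 to 32 mm off centre, up to 55 degrees out of line. Either hole fits either pin.
- hole_round (a point): Centre, at the bat's underside, of its round through hole, 10.5 mm in diameter, 63.5 mm from the bat's centre on its -x side.
- hole_slot (a point): Centre, at the bat's underside, of its slotted through hole, 23 mm along the bat's x by 10.5 mm across, 63.5 mm from the bat's centre on its +x side.
- pin_a (a point): Centre of the flat top of one bat pin: black steel, 9.5 mm in diameter with its rim bevelled to 6.6 mm, standing 8 mm above the wheel head (so it does not come through the top of a seated bat), 63.5 mm from the head's centre.
- pin_b (a point): The same for the other pin, straight across the head's centre, 127 mm from pin_a.
- head_top (a point): Centre of the flat top of the round aluminium wheel head, 178 mm in diameter, 182 mm above the bench; polished and wet like the pins, so the bat slides easily on both (friction about 0.12). x along the line from pin_a to pin_b, z up. A fully seated bat's underside lies on it.
- wheel_head (a joint): Angle of the wheel head about its upright axis, rad, anticlockwise seen from above; at 0 the pins lie along the machine's x. The stopped drive holds the head still up to 1.5 N m.
- wheel: Tabletop throwing wheel, fixed on the bench: white housing, grey deck 342 x 282 mm, 150 mm above the bench. Origin on the bench under the wheel head's axis; x towards the end with the speed knob (deck from x = -141 to +201 mm, 141 mm to either side). Only a flat control panel and a knob 17 mm high stand on the deck.
- glaze_jar: Bystander: white glaze jar, 84 mm across, 100 mm tall, on the bench beside the wheel. Origin at the centre of its underside.
- tumbler: Bystander: copper drinking tumbler with lid, 82 mm across, 146 mm tall, on the bench beside the wheel. Origin at the centre of its underside.
- water_bowl: Bystander: white bowl, 130 mm across, 55 mm tall, on the bench beside the wheel. Origin at the centre of its underside.
- brush: Bystander: flat brush 190 mm long with a wooden handle, lying on the bench beside the wheel. Origin under its middle.

How it is judged:
At the end, for the whole second after the job is handed in: Both pins stand in the bat's two holes and the bat lies at rest, flat on the wheel head: underside within 2 mm of the head's top, tilt under 0.015 rad, centred within 4 mm and in line with the pins within 0.035 rad (z of bat in the frame of head_top between -0.002 and 0.002 m and angle between bat's own z axis and vertical below 0.015 rad and horizontal distance between bat and head_top below 0.004 m and angle between the x axis of bat and the x axis of head_top, either way round below 0.035 rad and linear speed of bat below 0.01 m/s); the robot touches nothing.
It fails at once if the bat leaves the wheel: it falls or slides off, or is lifted clear (height (world z) of bat below 0.165 m or z of bat in the frame of head_top above 0.05 m or horizontal distance between bat and head_top above 0.085 m).
It fails at once if a bystander is moved by more than 20 mm (distance of any of glaze_jar, tumbler, water_bowl, brush from where it was at the start of the episode above 0.02 m).
It also fails if it takes over 48 s, if anything falls off the work surface, if the arm or the gripper's body presses on something with over 40 N, if the wrist force passes 120 N, or if a joint passes its speed limit or range.

ROBOT

A 6-joint arm with a two-finger parallel gripper is mounted at the origin on the work surface. World frame = base frame: x ahead of the robot, y to its left, z up, the work surface at z = 0. Lengths are in m, angles in rad, forces in N, time in s.
With the tool pointing down it reaches from about 0.375 to 0.9 m from the base axis. Payload 3.1 kg.
Tool frame: the origin (TCP) lies where the fingers leave the gripper's body, on its centre line; the fingertips stand 73 mm ahead of it and the grasp point (between the pads) lies 54 mm ahead of it; z points along the fingers, y is the line along which they close (so a half turn about z gives the same grasp; the last joint's range is limited). The gripper opens to 85 mm and grips with 20 to 120 N. Pads are 22 mm wide; open, the fingers measure 114 mm over their backs; the gripper's body (76 mm by 85 mm) begins 54 mm behind the grasp point. The pads swing forward as they close: fully open they stand 13 mm farther back than shut.
Start: joints at [1.054, 0.527, 1.433, -0, 1.181, -0.178], TCP at [0.207, 0.59, 0.304] pointing down, gripper open.
Joint ranges: [-3.08, 3.08], [-0.75, 2.2], [0.22, 2.44], [-1.43, 4.57], [0, 2.65], [-2.85, 2.85]. Speed limits (rad/s): [2.79, 2.79, 3.14, 3.14, 3.14, 3.14].

INTERFACE

Orientations are given as a unit quaternion [x, y, z, w].
In Python, from station import manip gives the robot as it stands.
- The arm moves only by the tool step_arm, never from a script. Its argument "moves" is one flat list of numbers, 5 for each row, row after row: the opening, from 0 (shut) to 1 (fully open), then the shift along the world's x, y, z scaled (see below), then the turn about the world's z scaled (see below). In form: [fingers, x, y, z, yaw, fingers, x, y, z, yaw, ...]. A call has 1 to 12 rows; each row is the pose to reach, as a shift and turn from the pose commanded when the call began, turning the shorter way round; what a row does not reach only later rows make up. The controller multiplies each number of a shift by 200 mm and each number of a turn by pi rad. A row lasts 1/8 s, in which the tool goes at most 62.5 mm and 10.7 degrees, less where a joint would pass 70% of its speed; a pose out of reach is approached as far as the arm can. A call with a number of a shift or a turn outside -1 to 1 is refused whole. A call with a gripper value outside its range is refused whole. The fingers move at their own pace and stop on an object; "grip_force" is the grip in N (left out, the last holds). Time passes only in rows, so rows that repeat a pose let the fingers close. It gives the time, the measured TCP pose, the force, the opening and the grip force at its end, in the units of the state.
- manip.sense(): the state, without advancing time (a new reading comes with each control period).
- manip.snapshot(name): name is "scene" or "top" or "wrist"; returns a dict with "color" (420x560x3 uint8, blue, green, red), "z_map" (420x560 float32, m along the optical axis (not along the pixel's ray), 0 where there is no reading), "fovy" (degrees; the focal length in pixels is half the picture's height over the tangent of half this angle, whatever the lens; pixels are square), "cx", "cy" (the principal point, pixels), "R" (3x3) and "t" (3): a world point X has camera coordinates R X + t; the wrist camera has in their place "mount" (4x4, takes a point from camera to tool coordinates, whose origin is the TCP and whose axes are the flange's). Camera axes: x right, y down, z forward; pixel columns grow to the right and rows downward; lengths in m; the calibration is good to about 2 mm. A picture is of the moment at which its call begins: read the wrist's pose just before it.
- manip.sign_off(): hands the job in; it is judged then, once.
The state is a dict: "t": time; "q": joint angles; "qd": joint speeds; "tau": joint torques, N m; "tcp_pos": TCP position; "tool_rot": TCP orientation; "force": force on the tool from outside, world axes, zero at the start; "ft_torque": the same for the moment, N m; "finger_gap": opening from 0.0 (shut) to 1.0 (fully open); "gripper_force": force on a finger pad.
Only numpy, scipy, OpenCV 4.12 (cv2) and the standard library are available. Lean on these libraries where they do the work, as an engineer would, in place of code of your own. Each camera call takes 0.05 s, during which the arm holds its last target. There are 200 camera calls.

## Working session

There is one attempt and no reset: what is moved stays moved. The work goes in short steps, Python scripts to look and compute and a tool call to move; the robot and the scene stay as the last step left them, time stands still between calls to the robot, and variables do not carry over. Pictures are saved under pics/ and viewed, at most 10 in all, crops included, and the job is handed in when it is done.

Besides the shell and the picture viewer there is one more tool, called in YAML: its name, and indented under it one key for each argument. step_arm: Moves the arm, as the interface text tells. Its arguments: {"type":"object","properties":{"moves":{"type":"array","items":{"type":"number"}},"grip_force":{"type":"number"}},"required":["moves"]}

```bash
mkdir -p pics; ls; cat > h.py <<'E'
import numpy as np,cv2
from station import manip
def f(s): return s["color"].shape[0]/2/np.tan(np.radians(s["fovy"])/2)
def proj(s,X):
    c=np.asarray(s["R"])@np.asarray(X)+np.asarray(s["t"]); return f(s)*c[0]/c[2]+s["cx"],f(s)*c[1]/c[2]+s["cy"]
def atz(s,u,v,z):
    R=np.asarray(s["R"]);t=np.asarray(s["t"]); d=R.T@np.array([(u-s["cx"])/f(s),(v-s["cy"])/f(s),1]); o=-R.T@t
    return o+d*(z-o[2])/d[2]
E
python3 - <<'E'
from h import *
s=manip.sense();print(s)
for n in("top","scene"):
    a=manip.snapshot(n);cv2.imwrite(f"pics/{n}0.png",a["color"]);np.save(f"pics/{n}0.npy",a,allow_pickle=True)
    R=np.asarray(a["R"]);print(n,a["fovy"],-R.T@np.asarray(a["t"]),R)
E
```

```text
pics
{'t': 0.0, 'q': array([ 1.05449980e+00,  5.28461381e-01,  1.43393405e+00,  1.30805172e-05,
        1.18137735e+00, -1.78501551e-01]), 'qd': array([ 8.09628790e-05, -1.34919355e-03,  9.02917797e-05, -2.42510223e-03,
       -1.51669292e-03, -1.54863792e-03]), 'tau': array([ 5.61482138e-04, -4.42356634e+01, -1.78028029e+01, -3.34375809e-04,
        8.62095156e-03, -5.51554663e-06]), 'tcp_pos': array([0.20681409, 0.58918617, 0.30292628]), 'tool_rot': array([ 1.68097984e-01,  9.85769689e-01, -1.02288315e-03, -3.76801497e-04]), 'force': array([-0.26480839,  0.01423461,  0.15307314]), 'ft_torque': array([-0.00899688, -0.01668781,  0.03545308]), 'gripper_force': 0.0, 'finger_gap': 1.0002554408169682}
top 46.25953351236408 [0.30973919 0.01798957 1.21155525] [[ 0.03962164 -0.99921035  0.0029654 ]
 [-0.97526646 -0.0393177  -0.21750735]
 [ 0.21745218  0.00572595 -0.97605418]]
scene 49.545801074986144 [ 0.01252347 -0.10688438  0.79383189] [[ 0.2316469  -0.97268846  0.01472625]
 [-0.74089304 -0.1862141  -0.64529203]
 [ 0.63041035  0.13856933 -0.76379404]]
```

View pics/top0.png

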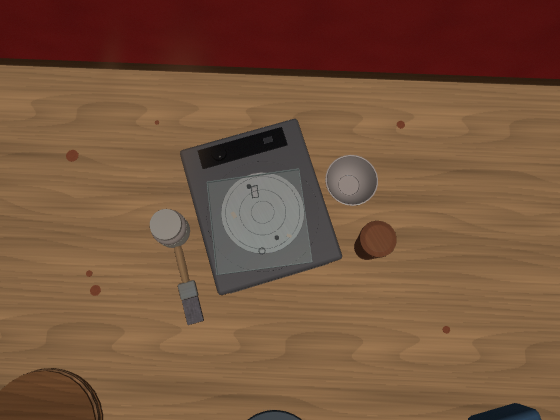

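View pics/scene0.png

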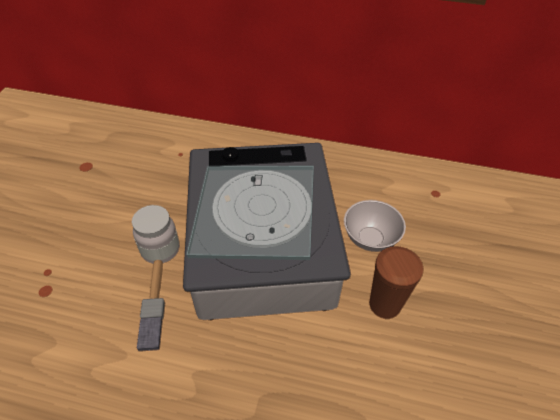

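The top view shows the pins as black dots at about (249,186) and (277,238), the slot outline at (254,191) and the round hole at (262,251). The jar, brush, bowl and tumbler are clear to either side. I'll enlarge the wheel to measure it.

```bash
python3 - <<'E'
from h import *
a=np.load("pics/top0.npy",allow_pickle=True).item()
c=a["color"][155:285,190:330];cv2.imwrite("pics/top0c.png",cv2.resize(c,None,fx=4.5,fy=4.5,interpolation=cv2.INTER_CUBIC))
E
```

```text
(no output)
```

View pics/top0c.png

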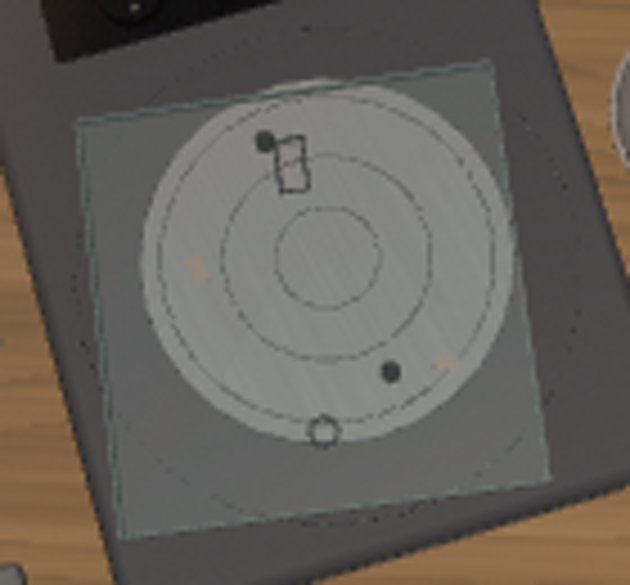

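The crop shows the pins at crop pixels (265,142) and (391,372), the slot centre at (292,165), the round hole at (323,431), and the bat corners at (78,120), (492,62), (550,482) and (122,540).

```bash
python3 - <<'E'
from h import *
a=np.load("pics/top0.npy",allow_pickle=True).item()
g=lambda p,z: atz(a,(p[0]+.5)/4.5-.5+190,(p[1]+.5)/4.5-.5+155,z)[:2]
A,B=g((265,142),.19),g((391,372),.19)
S,Rr=g((292,165),.196),g((323,431),.196)
C=[g(p,.2) for p in((78,120),(492,62),(550,482),(122,540))]
ang=lambda d:np.degrees(np.arctan2(d[1],d[0]))
print("pins",A,B,np.linalg.norm(A-B),(A+B)/2,ang(A-B))
print("holes",S,Rr,np.linalg.norm(S-Rr),(S+Rr)/2,ang(S-Rr))
print("corners",C,np.mean(C,0),ang(C[0]-C[3]),ang(C[1]-C[2]))
print("head",g((328,258),.182))
E
```

```text
pins [0.58418339 0.07956663] [0.47553519 0.0151522 ] 0.12630776432361415 [0.52985929 0.04735941] 30.662494434573233
holes [0.57182084 0.06584964] [0.44578708 0.04547179] 0.12767054078892992 [0.50880396 0.05566072] 9.184419869589137
corners [array([0.5886951 , 0.16808012]), array([ 0.62533664, -0.02725156]), array([ 0.42597162, -0.05945546]), array([0.39181848, 0.13442937])] [0.50795546 0.05395062] 9.699437481374087 9.175864129632407
head [0.53046814 0.04719515]
```

step_arm:
  moves: [1, 0.5, -0.9, 0.1, 0.159, 1, 0.5, -0.9, 0.1, 0.159, 1, 0.5, -0.9, 0.1, 0.159, 1, 0.5, -0.9, 0.1, 0.159]

```text
t: 0.6
tcp_pos: [0.308, 0.407, 0.3239]
tool_rot: [-0.08, 0.997, -0.001, -0.0]
force: [-0.6, 0.5, 0.2]
finger_gap: 1.0
gripper_force: 0.0
```

step_arm:
  moves: [1, 0.5, -0.9, 0, 0, 1, 0.5, -0.9, 0, 0, 1, 0.5, -0.9, 0, 0, 1, 0.5, -0.9, 0, 0]

```text
t: 1.1
tcp_pos: [0.4085, 0.2268, 0.3237]
tool_rot: [-0.079, 0.997, -0.0, -0.0]
force: [0.7, 0.2, -0.1]
finger_gap: 1.0
gripper_force: 0.0
```

step_arm:
  moves: [1, 0.5, -0.87, -0.15, 0, 1, 0.5, -0.87, -0.15, 0, 1, 0.5, -0.87, -0.15, 0, 1, 0.5, -0.87, -0.15, 0, 1, 0.5, -0.87, -0.15, 0]

```text
t: 1.72
tcp_pos: [0.5069, 0.0551, 0.2934]
tool_rot: [-0.08, 0.997, 0.0, -0.001]
force: [-0.2, 0.4, 0.9]
finger_gap: 1.002
gripper_force: 0.0
```

step_arm:
  moves: [1, 0, 0, -0.1, 0, 1, 0, 0, -0.125, 0, 1, 0, 0, -0.125, 0]

```text
t: 2.1
tcp_pos: [0.5063, 0.0569, 0.2689]
tool_rot: [-0.082, 0.997, 0.0, -0.001]
force: [-0.0, -0.3, -0.2]
finger_gap: 1.001
gripper_force: 0.0
```

step_arm:
  moves: [1, 0, 0, -0.015, 0, 1, 0, 0, -0.015, 0]

```text
t: 2.35
tcp_pos: [0.5071, 0.0559, 0.2662]
tool_rot: [-0.081, 0.997, -0.0, 0.0]
force: [0.2, -0.5, -0.1]
finger_gap: 1.0
gripper_force: 0.0
```

step_arm:
  moves: [1, 0, 0, -0.015, 0, 1, 0, 0, -0.015, 0]

```text
t: 2.6
tcp_pos: [0.507, 0.0556, 0.2628]
tool_rot: [-0.081, 0.997, 0.0, -0.0]
force: [0.2, 0.2, 1.0]
finger_gap: 1.003
gripper_force: 0.0
```

step_arm:
  moves: [1, 0, 0, -0.01, 0, 1, 0, 0, -0.01, 0]

```text
t: 2.85
tcp_pos: [0.5074, 0.0554, 0.2611]
tool_rot: [-0.081, 0.997, -0.0, 0.0]
force: [-0.7, -0.4, 2.7]
finger_gap: 0.994
gripper_force: 1.1
```

step_arm:
  moves: [1, 0, 0, -0.01, 0, 1, 0, 0, -0.01, 0]

```text
t: 3.1
tcp_pos: [0.5076, 0.0553, 0.2593]
tool_rot: [-0.081, 0.997, -0.001, 0.001]
force: [0.2, -1.9, 5.0]
finger_gap: 0.997
gripper_force: 2.1
```

step_arm:
  moves: [1, 0, 0, -0.01, 0, 1, 0, 0, -0.01, 0]

```text
t: 3.35
tcp_pos: [0.5076, 0.0553, 0.2591]
tool_rot: [-0.081, 0.997, -0.001, 0.001]
force: [-3.2, -1.6, 16.9]
finger_gap: 1.0
gripper_force: 8.3
```

step_arm:
  moves: [1, 0, 0, -0.01, 0, 1, 0, 0, -0.01, 0]

```text
t: 3.6
tcp_pos: [0.5076, 0.0553, 0.2589]
tool_rot: [-0.081, 0.997, -0.001, 0.002]
force: [-7.1, -1.0, 28.6]
finger_gap: 1.001
gripper_force: 14.3
```

step_arm:
  moves: [1, 0, 0, 0.0125, 0, 1, 0.01, -0.004, 0.0125, 0.01, 1, 0.02, -0.007, 0.0125, 0.02, 1, 0.03, -0.011, 0.0125, 0.03, 1, 0.04, -0.015, 0.0125, 0.04, 1, 0.05, -0.018, 0.0125, 0.05, 1, 0.05, -0.018, 0.0125, 0.05]

```text
t: 4.47
tcp_pos: [0.5175, 0.0524, 0.2592]
tool_rot: [-0.159, 0.987, 0.0, 0.001]
force: [-2.9, 0.9, 13.0]
finger_gap: 0.999
gripper_force: 6.6
```

```bash
cat > look.py <<'E'
from h import *
import sys
n=sys.argv[1]
a=manip.snapshot("top");np.save(f"pics/{n}.npy",a,allow_pickle=True)
b=manip.snapshot("scene");np.save(f"pics/{n}s.npy",b,allow_pickle=True)
k=lambda a,y,x,w,h,f:cv2.resize(a["color"][y:y+h,x:x+w],None,fx=f,fy=f,interpolation=cv2.INTER_CUBIC)
p=k(a,160,195,125,120,3.2);q=k(b,140,185,160,154,2.5)
H=min(len(p),len(q));cv2.imwrite(f"pics/{n}.png",np.hstack([p[:H],q[:H]]))
E
python3 look.py m1
```

```text
(no output)
```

View pics/m1.png

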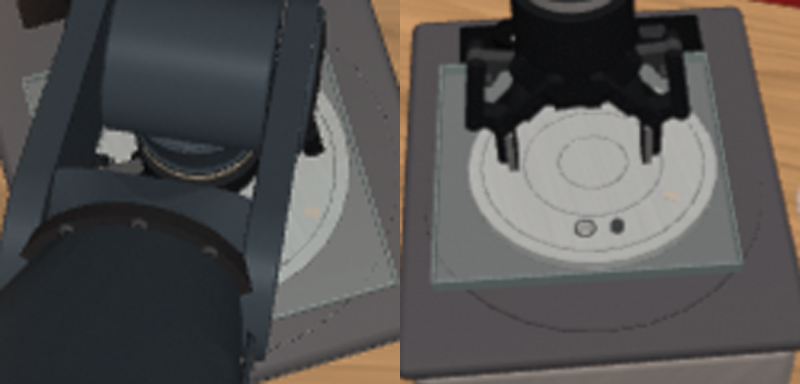

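The arm hides most of the top view. The scene half shows the round hole at (585,228), the pin at (617,226), and bat corners at (432,284), (742,264), (440,66) and (708,52). The bat follows the hand.

```bash
cat > meas.py <<'E'
from h import *
import sys
# args: name, zunder, hx,hy,px,py, corners BL BR TL TR (montage px)
def meas(n,z,h,p,C):
    a=np.load(f"pics/{n}s.npy",allow_pickle=True).item()
    g=lambda q,z: atz(a,(q[0]-400+.5)/2.5-.5+185,(q[1]+.5)/2.5-.5+140,z)[:2]
    H,P=g(h,z+.006),g(p,.19); C=[g(c,z+.01) for c in C]
    ang=lambda d:np.degrees(np.arctan2(d[1],d[0]))
    ctr=np.mean(C,0); th=[ang(C[2]-C[0]),ang(C[3]-C[1]),ang(C[0]-C[1])-90,ang(C[2]-C[3])-90]
    print("hole",H,"pin",P,"pin-hole",P-H,"ctr",ctr,"ang",np.round(th,1),"hole-ctr ang",ang(ctr-H),np.linalg.norm(ctr-H))
E
python3 -c "
from meas import *
meas('m1',.19,(585,228),(617,226),[(432,284),(742,264),(440,66),(708,52)])"
```

```text
hole [0.46065793 0.03280462] pin [0.47204819 0.01373337] pin-hole [ 0.01139026 -0.01907125] ctr [0.51703877 0.05092511] ang [18.6 17.7 18.5 18.6] hole-ctr ang 17.817118236395398 0.059221205203867186
```

step_arm:
  moves: [1, 0.01, -0.006, 0, 0.014, 1, 0.02, -0.012, 0, 0.028, 1, 0.03, -0.018, 0, 0.042, 1, 0.035, -0.022, 0, 0.056, 1, 0.04, -0.025, 0, 0.068, 1, 0.04, -0.025, 0, 0.068]

```text
t: 5.32
tcp_pos: [0.5247, 0.0474, 0.257]
tool_rot: [-0.263, 0.965, 0.001, -0.0]
force: [0.4, 1.1, -0.2]
finger_gap: 0.998
gripper_force: 0.3
```

```bash
python3 look.py m2
```

```text
(no output)
```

View pics/m2.png

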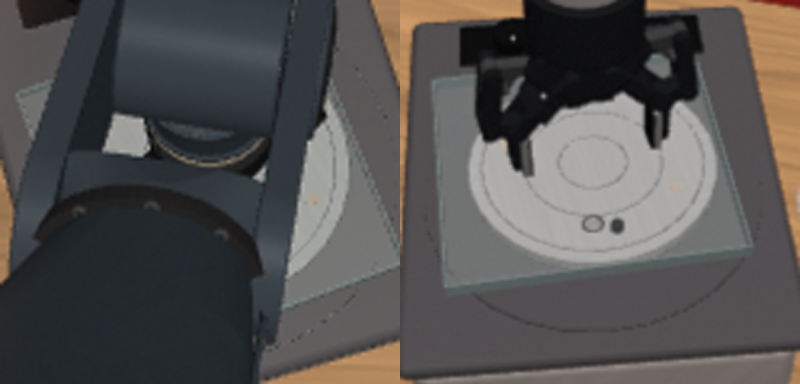

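The scene half now shows the hole at (593,224), the pin at (617,226), and corners at (447,289), (751,246), (433,80) and about (700,58). The hole is still about 10 mm left of the pin, and the press force has dropped.

```bash
python3 -c "
from meas import *
for z in(.19,.186): meas('m2',z,(593,224),(617,226),[(447,289),(751,246),(433,80),(700,58)])
a=np.load('pics/m2s.npy',allow_pickle=True).item();R=np.asarray(a['R']);t=np.asarray(a['t'])
for m in [(447,285),(751,242),(433,84),(480,240),(680,210),(560,235),(660,100)]:
    u,v=(m[0]-399.5)/2.5-.5+185,(m[1]+.5)/2.5-.5+140
    d=a['z_map'][int(v),int(u)];X=R.T@(d*np.array([(u-a['cx'])/f(a),(v-a['cy'])/f(a),1])-t);print(m,X.round(4))
"
```

```text
hole [0.46523208 0.02852063] pin [0.47204819 0.01373337] pin-hole [ 0.00681611 -0.01478726] ctr [0.5148357  0.04862001] ang [22.9 22.3 24.  21. ] hole-ctr ang 22.05778685242703 0.053521067117640514
hole [0.46826108 0.0294266 ] pin [0.47204819 0.01373337] pin-hole [ 0.00378711 -0.01569323] ctr [0.51821924 0.04966748] ang [22.9 22.3 24.  21. ] hole-ctr ang 22.055654237468 0.053902781879156626
(447, 285) [0.3918 0.1044 0.2005]
(751, 242) [ 0.4717 -0.0771  0.2015]
(433, 84) [0.6074 0.2004 0.1491]
(480, 240) [0.4337 0.0971 0.1966]
(680, 210) [ 0.4873 -0.026   0.2008]
(560, 235) [0.4495 0.0468 0.1979]
(660, 100) [5.355e-01 1.000e-04 2.517e-01]
```

The slot appears to have dropped over pin_a already. What remains is to swing the bat about 7–8° about pin_a. I'll press first.

step_arm:
  moves: [1, 0, 0, -0.008, 0, 1, 0, 0, -0.015, 0, 1, 0, 0, -0.015, 0]

```text
t: 5.8
tcp_pos: [0.5249, 0.0473, 0.2564]
tool_rot: [-0.263, 0.965, -0.0, 0.0]
force: [-4.5, 0.2, 14.6]
finger_gap: 1.004
gripper_force: 7.0
```

step_arm:
  moves: [1, 0.006, -0.01, 0, 0.011, 1, 0.012, -0.02, 0, 0.022, 1, 0.018, -0.03, 0, 0.033, 1, 0.025, -0.04, 0, 0.044, 1, 0.025, -0.04, 0, 0.044]

```text
t: 6.42
tcp_pos: [0.5317, 0.039, 0.2564]
tool_rot: [-0.329, 0.944, -0.001, 0.002]
force: [-0.6, 0.7, 11.0]
finger_gap: 0.999
gripper_force: 5.2
```

```bash
python3 look.py m3
```

```text
(no output)
```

View pics/m3.png

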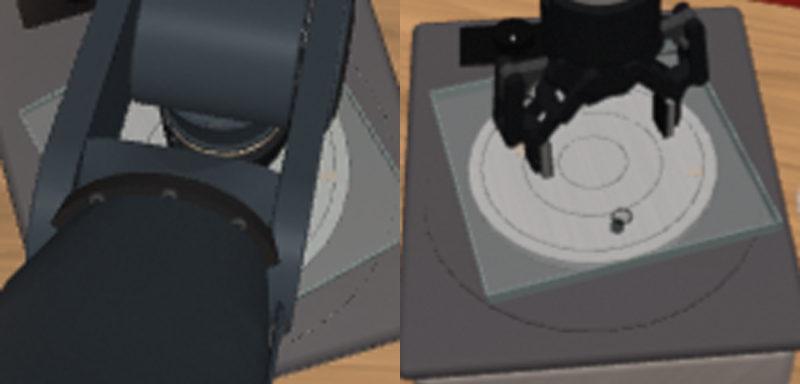

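The scene half shows the hole at (622,216) and the pin at (617,226), so it is nearly over and slightly too far up. The corners are at (489,299), (780,223), (432,93) and about (716,85).

```bash
python3 -c "
from meas import *
for z in(.19,.188): meas('m3',z,(622,216),(617,226),[(489,299),(780,223),(432,93),(710,82)])
a=np.load('pics/m3s.npy',allow_pickle=True).item();R=np.asarray(a['R']);t=np.asarray(a['t'])
v,u=np.mgrid[0:420,0:560];d=a['z_map']
X=(np.stack([(u-a['cx'])/f(a)*d,(v-a['cy'])/f(a)*d,d],-1)-t)@R
poly=np.array([[((x-399.5)/2.5-.5+185),((y+.5)/2.5-.5+140)] for x,y in((495,288),(765,220),(700,130),(445,140))],np.int32)
m=np.zeros(d.shape,np.uint8);cv2.fillPoly(m,[poly],1)
P=X[(m>0)&(d>0)];P=P[(P[:,2]>.18)&(P[:,2]<.212)];A=np.c_[P[:,:2]-[.53,.047],np.ones(len(P))]
s,*_=np.linalg.lstsq(A,P[:,2],rcond=None);print(len(P),s,np.std(A@s-P[:,2]))
"
```

```text
hole [0.47658982 0.01139245] pin [0.47204819 0.01373337] pin-hole [-0.00454163  0.00234093] ctr [0.51145141 0.03361182] ang [31.1 30.9 31.9 17.5] hole-ctr ang 32.511796457563776 0.04134042677622888
hole [0.47814232 0.01178813] pin [0.47204819 0.01373337] pin-hole [-0.00609413  0.00194524] ctr [0.51313178 0.034085  ] ang [31.1 30.9 31.9 17.5] hole-ctr ang 32.5071384624075 0.04148991080438354
5311 [-0.03818833 -0.03430346  0.19590761] 0.0014492923074571908
```

step_arm:
  moves: [1, -0.005, 0, 0, -0.004, 1, -0.01, 0.001, 0, -0.007, 1, -0.016, 0.002, 0, -0.01, 1, -0.016, 0.002, 0, -0.01]

```text
t: 7.02
tcp_pos: [0.5296, 0.0392, 0.2566]
tool_rot: [-0.314, 0.949, -0.002, 0.004]
force: [2.2, 0.4, 8.6]
finger_gap: 1.003
gripper_force: 4.5
```

step_arm:
  moves: [1, -0.006, 0.002, -0.005, -0.003, 1, -0.012, 0.004, -0.005, -0.006, 1, -0.012, 0.004, -0.005, -0.006]

```text
t: 7.4
tcp_pos: [0.5282, 0.0399, 0.2565]
tool_rot: [-0.305, 0.952, -0.002, 0.005]
force: [2.5, 0.2, 13.0]
finger_gap: 0.998
gripper_force: 6.5
```

```bash
cat > crop.py <<'E'
from h import *
import sys
n=sys.argv[1]
b=manip.snapshot("scene");np.save(f"pics/{n}s.npy",b,allow_pickle=True)
c=b["color"]
p=cv2.resize(c[140:294,185:345],None,fx=2.5,fy=2.5,interpolation=cv2.INTER_CUBIC)
q=cv2.resize(c[215:247,255:287],(385,385),interpolation=cv2.INTER_CUBIC)
cv2.imwrite(f"pics/{n}.png",np.hstack([q,p]))
R=np.asarray(b['R']);t=np.asarray(b['t']);v,u=np.mgrid[0:420,0:560];d=b['z_map']
X=(np.stack([(u-b['cx'])/f(b)*d,(v-b['cy'])/f(b)*d,d],-1)-t)@R
r=X[...,:2]-[.53,.047]
c0=X[(np.hypot(r[...,0],r[...,1])<.09)&(d>0)];c0=c0[(c0[:,2]>.18)&(c0[:,2]<.212)]
A=np.c_[c0[:,:2]-[.53,.047],np.ones(len(c0))]
s,*_=np.linalg.lstsq(A,c0[:,2],rcond=None);print("plane",len(c0),s,np.std(A@s-c0[:,2]))
E
python3 crop.py m4
```

```text
plane 4368 [-0.03532208 -0.03600411  0.19604042] 0.0018229150990666982
```

View pics/m4.png

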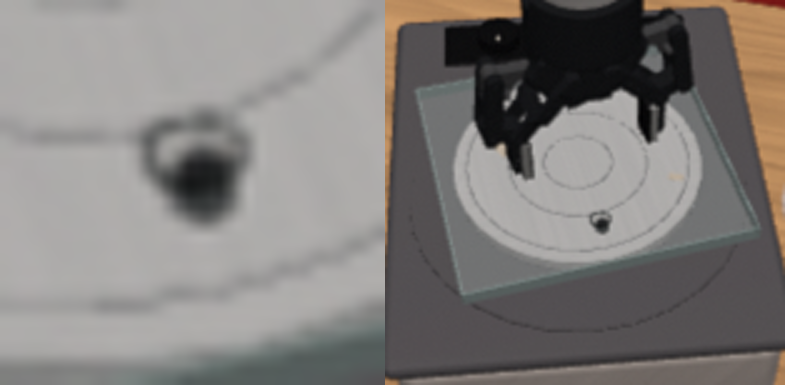

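The zoomed hole ring is centred at about (196,155) and the pin top at about (202,176) at 12x. The hole is within 1–2 mm and needs to move a little towards the robot, so I'll creep that way under load.

step_arm:
  moves: [1, -0.003, -0.001, 0, 0, 1, -0.006, -0.002, 0, -0.001, 1, -0.009, -0.003, 0, -0.002, 1, -0.012, -0.003, 0, -0.002, 1, -0.012, -0.003, 0, -0.002]

```text
t: 8.07
tcp_pos: [0.5271, 0.0396, 0.2567]
tool_rot: [-0.302, 0.953, -0.002, 0.007]
force: [4.9, 2.1, 11.7]
finger_gap: 1.002
gripper_force: 5.6
```

step_arm:
  moves: [1, -0.003, 0.004, 0, -0.005, 1, -0.003, 0.004, 0, -0.005, 1, 0, 0, 0, 0, 1, 0.003, -0.004, 0, 0.005, 1, 0.003, -0.004, 0, 0.005, 1, 0.006, -0.009, 0, 0.01, 1, 0.006, -0.009, 0, 0.01]

```text
t: 8.95
tcp_pos: [0.5276, 0.0381, 0.2566]
tool_rot: [-0.316, 0.949, -0.002, 0.006]
force: [3.8, 2.6, 13.1]
finger_gap: 1.0
gripper_force: 6.3
```

```bash
python3 crop.py m5
```

```text
plane 4341 [-0.03514035 -0.03616397  0.19604023] 0.0018847523915692702
```

View pics/m5.png

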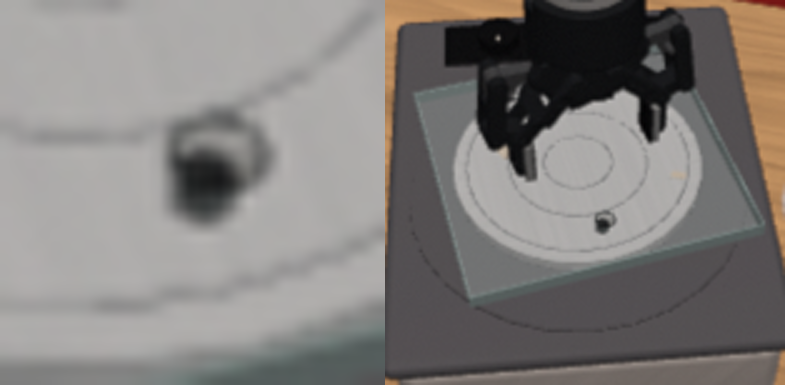

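The hole ring is now at x≈219 and the pin at x≈205, so it is about 2 mm too far right. The lateral force suggests the bat is also slightly too far towards the robot. I'll go back about 1 mm along the pin line and sweep left.

step_arm:
  moves: [1, 0.004, 0.003, 0, 0, 1, 0.004, 0.003, 0, 0, 1, 0.003, 0.005, 0, -0.0025, 1, 0.002, 0.007, 0, -0.005, 1, 0.001, 0.009, 0, -0.0075, 1, 0, 0.011, 0, -0.01, 1, 0, 0.011, 0, -0.01]

```text
t: 9.88
tcp_pos: [0.5269, 0.0396, 0.2566]
tool_rot: [-0.303, 0.953, -0.002, 0.005]
force: [1.6, 0.4, 13.2]
finger_gap: 1.0
gripper_force: 6.8
```

step_arm:
  moves: [1, 0.006, 0.004, 0, 0, 1, 0.007, 0.002, 0, 0.0025, 1, 0.008, 0, 0, 0.005, 1, 0.009, -0.002, 0, 0.0075, 1, 0.01, -0.004, 0, 0.01, 1, 0.01, -0.004, 0, 0.01]

```text
t: 10.62
tcp_pos: [0.528, 0.0392, 0.2565]
tool_rot: [-0.316, 0.949, -0.001, 0.004]
force: [1.1, 0.3, 14.9]
finger_gap: 1.0
gripper_force: 7.5
```

```bash
cat > trk.py <<'E'
from h import *
# shift of the scene patch features: montage of past and present, and darkness profiles
import sys
n=sys.argv[1]
b=manip.snapshot("scene");np.save(f"pics/{n}s.npy",b,allow_pickle=True)
g=cv2.cvtColor(b["color"],cv2.COLOR_BGR2GRAY)[221:237,264:282]
print(g)
E
python3 - <<'E'
from h import *
for n in("m4","m5"):
    b=np.load(f"pics/{n}s.npy",allow_pickle=True).item();print(n);print(cv2.cvtColor(b["color"],cv2.COLOR_BGR2GRAY)[222:236,264:280])
E
python3 trk.py m6
```

```text
m4
[[172 171 173 173 171 170 171 172 171 171 169 163 157 148 153 167]
 [173 171 172 173 172 170 168 162 161 164 159 147 155 169 169 170]
 [172 171 170 165 155 150 147 125 119 138 148 169 172 173 171 170]
 [167 164 154 128 105 103 120 110 104 123 136 161 173 173 172 170]
 [157 151 131  97 131 154 151 138 140 138 116 130 171 173 172 171]
 [171 171 147 105 151 148 120  90  94 112 119 125 171 173 173 171]
 [173 173 151 103 132 117  58  42  43  58  86 124 170 173 173 172]
 [172 173 160 116  88  70  36  31  31  40  88 153 172 172 173 172]
 [172 172 173 155 101  56  28  27  35  47 104 170 172 172 172 173]
 [173 172 172 171 149  95  55  48  56  66 114 171 172 171 172 173]
 [173 171 172 173 161 124  88  69  69  94 137 171 172 172 172 173]
 [173 172 171 172 171 164 143 117 115 144 168 173 171 171 170 172]
 [173 172 172 172 173 172 171 171 170 169 171 172 172 171 171 173]
 [173 173 171 172 172 171 172 174 173 170 169 170 172 172 171 171]]
m5
[[172 171 173 173 171 170 170 172 171 171 170 163 158 148 153 168]
 [173 172 172 173 172 171 171 168 159 158 153 147 155 170 170 170]
 [173 172 169 168 167
[... 1284 characters left out ...]
107 170 174 172 170 170]
 [172 173 173 150 103 110  56  44  45  60  96 114 117 171 174 172 170 169]
 [172 172 173 159 112  63  35  31  29  34  58 102 139 171 173 173 171 169]
 [172 172 174 172 153  94  45  29  26  33  75 138 169 173 172 173 171 169]
 [173 172 173 173 158 107  64  53  49  58 109 167 173 171 172 173 172 170]
 [172 172 171 172 161 124  89  69  69  94 137 171 172 171 171 172 172 171]
 [173 172 171 172 172 162 143 118 115 144 169 173 171 171 171 172 173 172]
 [173 172 171 172 173 172 172 172 170 169 170 171 172 172 171 173 173 172]
 [173 172 172 171 172 172 172 173 173 170 169 170 172 172 171 171 169 164]
 [172 173 172 171 172 171 171 173 173 171 170 170 171 169 164 163 157 150]]
```

```bash
cat > fit.py <<'E'
from h import *
import sys
from scipy.optimize import minimize
b=np.load(f"pics/{sys.argv[1]}s.npy",allow_pickle=True).item()
th=np.linspace(0,2*np.pi,60)
def circ(c,r,z): return np.array([proj(b,(c[0]+r*np.cos(t),c[1]+r*np.sin(t),z)) for t in th])
P=atz(b,271.6,229.5,.187)[:2];print("start",P)
for n,r,z in(("pin top",.0033,.19),("pin body top",.00475,.1885),("base",.00475,.182),("hole bot",.00525,.19),("hole top",.00525,.2)):
    q=circ(P,r,z);print(n,"u",q[:,0].min().round(1),q[:,0].max().round(1),"v",q[:,1].min().round(1),q[:,1].max().round(1))
E
python3 fit.py m6
```

```text
start [0.47562692 0.01448892]
pin top u 269.6 273.5 v 226.9 229.9
pin body top u 268.8 274.4 v 226.8 231.2
base u 268.8 274.4 v 229.1 233.5
hole bot u 268.5 274.7 v 226.0 230.8
hole top u 268.4 274.7 v 222.3 227.1
```

```bash
python3 - <<'E'
from h import *
b=np.load("pics/m6s.npy",allow_pickle=True).item()
P=np.array([.4756,.0145]);e=np.array([.86,.51])
for v in(226.8,227.2):
  for z in(.2,.198):
    H=atz(b,272.0,v,z)[:2];d=P-H;print(v,z,H,d,"along",d@e,"perp",d@[-.51,.86])
E
```

```text
226.8 0.2 [0.47142561 0.01266208] [0.00417439 0.00183792] along 0.004527315614870432 perp -0.0005483226420659712
226.8 0.198 [0.47297117 0.0130647 ] [0.00262883 0.0014353 ] along 0.002992792009077718 perp -0.00010634524290928063
227.2 0.2 [0.47059873 0.0124512 ] [0.00500127 0.0020488 ] along 0.005345981358074549 perp -0.0007886791673248426
227.2 0.198 [0.47214151 0.01285312] [0.00345849 0.00164688] along 0.0038142149829068373 perp -0.0003475112784937763
```

The ring mark lies on the bat's top face, so the bat is really about 4–5 mm too far towards the robot. I'll move it forward along the pin line.

step_arm:
  moves: [1, 0.005, 0.003, 0, 0, 1, 0.01, 0.006, 0, 0, 1, 0.014, 0.008, 0, 0, 1, 0.018, 0.01, 0, 0, 1, 0.022, 0.013, 0, 0, 1, 0.022, 0.013, 0, 0]

```text
t: 11.42
tcp_pos: [0.5304, 0.0406, 0.2562]
tool_rot: [-0.317, 0.948, -0.002, 0.001]
force: [-3.1, -3.4, 16.2]
finger_gap: 1.001
gripper_force: 8.3
```

step_arm:
  moves: [1, 0.005, 0.003, 0, 0, 1, 0.006, 0.001, 0, 0.003, 1, 0.007, -0.001, 0, 0.006, 1, 0.006, 0.001, 0, 0.003, 1, 0.005, 0.003, 0, 0, 1, 0.004, 0.005, 0, -0.003, 1, 0.003, 0.007, 0, -0.006, 1, 0.005, 0.003, 0, 0]

```text
t: 12.42
tcp_pos: [0.5323, 0.0424, 0.256]
tool_rot: [-0.316, 0.949, -0.001, 0.003]
force: [-1.2, 1.1, 13.9]
finger_gap: 0.997
gripper_force: 6.7
```

```bash
python3 trk.py m7
```

```text
[[171 171 172 173 170 169 170 170 171 171 172 171 169 160 156 146 153 169]
 [172 171 173 169 158 153 150 152 159 166 169 162 157 147 152 167 170 171]
 [173 172 166 147 122 119 105 107 117 137 150 148 154 168 169 169 170 171]
 [173 169 146 108 126 152 152 138 107  97 119 168 171 172 171 169 170 171]
 [166 154 115 106 133 134 140 131 141 126 107 166 173 173 172 169 170 171]
 [156 135  92 115 147 151 143 132 132 116 106 162 172 173 172 171 170 170]
 [171 159 116 105 140 147 117  85  84  88 116 169 173 173 173 171 169 170]
 [172 172 154 113 120 119  44  30  42  68 123 171 172 172 173 172 170 170]
 [172 172 170 156 127  81  42  46  55  67 111 170 172 172 172 173 169 169]
 [171 171 173 172 156 104  62  63  63  64 109 170 172 172 172 172 170 170]
 [171 172 171 173 157 106  63  61  60  66 113 170 171 171 171 173 172 170]
 [172 172 170 172 161 123  87  68  68  93 136 170 172 171 172 173 173 170]
 [173 172 170 172 171 163 142 116 115 143 168 173 171 170 171 171 173 171]
 [173 172 172 172 172 171 171 171 169 169 171 171 172 171 170 172 172 172]
 [173 172 171 171 172 170 171 173 172 170 168 171 171 171 171 170 168 163]
 [172 173 172 171 172 171 171 171 173 171 168 169 171 168 164 163 156 149]]
```

Along the pin line it is now right; the hole needs about 2.3 mm to the right.

step_arm:
  moves: [1, 0.001, -0.002, 0, 0.003, 1, 0.002, -0.004, 0, 0.006, 1, 0.003, -0.006, 0, 0.009, 1, 0.004, -0.007, 0, 0.012, 1, 0.004, -0.007, 0, 0.012]

```text
t: 13.1
tcp_pos: [0.5313, 0.0411, 0.253]
tool_rot: [-0.335, 0.942, 0.0, -0.0]
force: [0.6, -0.5, 0.1]
finger_gap: 0.996
gripper_force: 0.0
```

```bash
python3 trk.py m8
```

```text
[[173 173 174 174 171 170 173 173 172 173 174 174 170 164 156 148 156 172]
 [174 172 174 174 173 171 172 173 172 173 171 163 160 149 154 168 171 173]
 [174 173 174 175 174 171 169 163 161 161 158 149 157 170 171 172 173 173]
 [174 173 171 170 165 154 143 130 123 119 132 158 173 175 173 170 171 173]
 [168 165 160 153 134  98 106 122 130 113 104 124 161 175 173 171 171 172]
 [157 152 150 148 114 109 141 133 136 144 142 112 124 173 175 172 170 172]
 [173 174 172 151 103 123 110  72  79 107 132 124 112 172 176 173 171 172]
 [174 174 174 156 113 104  37  15  19  41  85 117 127 172 176 173 171 171]
 [173 173 174 161 115  61  16  12  12  16  50 103 142 173 175 174 172 170]
 [174 173 174 173 154  91  39  29  27  31  74 139 171 174 174 174 173 171]
 [174 173 173 174 159 107  64  53  49  61 110 166 174 173 174 174 173 171]
 [174 173 173 174 163 125  90  70  69  95 138 173 174 172 173 175 173 171]
 [174 174 172 174 173 164 144 117 115 145 169 175 173 173 173 174 174 172]
 [174 173 173 173 173 173 173 172 171 171 172 173 173 172 172 173 174 173]
 [174 173 174 173 173 173 173 174 174 172 171 172 174 173 173 173 171 166]
 [173 175 173 173 174 172 172 173 173 173 170 171 173 170 164 164 159 151]]
```

It dropped: the force has gone to zero. I'll press down to seat it.

step_arm:
  moves: [1, 0, 0, -0.01, 0, 1, 0, 0, -0.02, 0, 1, 0, 0, -0.02, 0]

```text
t: 13.52
tcp_pos: [0.5315, 0.0411, 0.2514]
tool_rot: [-0.335, 0.942, -0.0, 0.0]
force: [-4.0, 0.8, 14.7]
finger_gap: 1.004
gripper_force: 6.9
```

step_arm:
  moves: [1, 0, 0, 0.1, 0, 1, 0, 0, 0.3, 0, 1, -0.4, 0.3, 0.6, 0, 1, -0.5, 1, 0.6, 0, 1, -0.5, 1, 0.6, 0, 1, -0.5, 1, 0.6, 0, 1, -0.5, 1, 0.6, 0]

```text
t: 14.4
tcp_pos: [0.43, 0.244, 0.37]
tool_rot: [-0.338, 0.941, 0.0, 0.001]
force: [-0.4, -0.7, -0.1]
finger_gap: 1.0
gripper_force: 0.0
```

```bash
python3 crop.py end; python3 look.py end2
```

```text
plane 6053 [-0.00100465 -0.0013936   0.1912109 ] 0.0011435237525318478
```

View pics/end2.png

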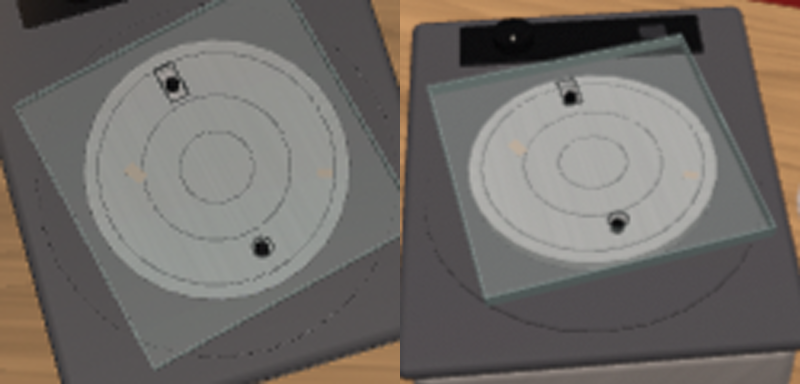

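Both pins stand inside their holes: the slot at (171,85) and the round hole at (262,247) in the top half. The fitted plane of the bat's top is flat (tilt under 0.002 rad) at 0.191 m, so the bat is seated.

```bash
python3 -c "
from station import manip
print(manip.sign_off())"
```

```text
the job is handed in; nothing more can be done
None
```

The bat is seated flat on the wheel head with both pins in its holes, the arm is clear of it, and the job was handed in at about 14.6 s; I did not see the judge's verdict.

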